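Clamp the test cell in the bench screw press

TASK

Stand the steel test cell in the round seat of the press's slide-out tray, push the tray fully home, then wind the handwheel clockwise by its handle until you feel the foot meet the cell, and from there give it half a turn more to load the seal. Do not overwind it, which would crush the seal, and let go of the handle when it is done.

Things in the scene. Friction and masses are not known exactly. Their poses are not given: they have to be found in the camera images.
- cell_mid (a point): The test cell: a plain stainless steel puck standing on the bench, diameter 50 mm, 42 mm high over all: the full diameter goes up to 34 mm, with a cap 38 mm in diameter and 8 mm high on top; its foot has a 3.5 mm chamfer; about 0.5 kg. This point is its centre, 21 mm above its underside; z is its upright axis.
- seat (a point): Centre of the round seat on the press's tray, on the tray's upper face (32 mm above the bench), where the underside of the cell is to stand: a flat place inside a steel ring of 53 mm inner and 68 mm outer diameter, 7 mm high. It moves with the tray. Axes as those of press_axis.
- tray_handle (a point): Middle of the top bar of the D-handle on the tray's outer end: a round bar 12 mm thick, 64 mm long along the press's x axis, on two legs, its centre line 74 mm above the bench and 42 mm above the tray's face; 150 mm out from the seat in the press's -y direction. It moves with the tray.
- tray (a joint): How far the tray is pulled out, in m: 0 = fully home against its stop, the seat exactly under the foot; 0.15 = fully out. It goes home when its handle is moved in the press's +y direction, drags with about 3 N and stays where it is left.
- press_axis (a point): Fixed point on the upright screw axis, 236 mm above the bench. The bench press has an iron bed, two 24 mm columns 83 mm to each side, a crosshead 160 to 190 mm above the bench and over it a handwheel 136 mm across. It stands turned a little: its x axis runs along the crosshead, its y axis from the tray handle towards the press (the tray goes in along +y), z up.
- crank_mid (a point): Middle of the upright black handle on the handwheel's rim: a round grip 20 mm in diameter, 46 mm high (this point is 24 mm above its lower end, 35 mm above the rim), 60 mm from the screw axis, spinning freely on its pin. Carried round the axis clockwise as seen from above it lowers the screw: wheel, handle and foot sink 15 mm each full turn.
- wheel: Handwheel with its spindle, spring cartridge and flat steel foot (30 mm across); origin at the hub. The cartridge's height is set by hand: the foot starts 3 to 20 mm above a seated cell. Free winding takes 1 to 2 N along the handle's path; when the foot meets the cell a preloaded spring raises this to about 12 N within some 25 degrees, then hardly more. Felt only while turning; the screw holds itself.
There are look-alikes about, which are no part of the job. Several things look just like the part that bears cell_mid: the one meant starts nearest to the robot's base.

How it is judged (in metres and radians):
On the way, in this order (a step that is already met when the one before it is completed fails the run):
1. the cell stands in the seat of the tray, let go (horizontal distance between cell_mid and seat below 0.004 m and z of cell_mid in the frame of seat below 0.0235 m and contact force between the fingers and cell below 0.1 N), for 0.2 s.
2. the tray is pushed home with the cell in its seat (value of joint tray below 0.003 m and horizontal distance between cell_mid and seat below 0.004 m), for 0.2 s.
At the end, for the whole second after the job is handed in: The cell stands upright in the tray's seat (within 4 mm), the tray is home (within 4 mm), and the foot bears on the cell half a turn past contact, between about 150 and 240 degrees after first touch (129 to 140 N on the cell); everything is let go (horizontal distance between cell_mid and seat below 0.004 m and value of joint tray below 0.004 m and angle between cell_mid's own z axis and vertical below 0.06 rad and contact force between wheel and cell between 129 and 140 N).
It fails at once if the press is overwound (well over 100 degrees past the half turn): over 147 N on the cell (contact force between wheel and cell above 147 N).
It also fails if it takes over 72 s, if anything falls off the work surface, if the arm or the gripper's body presses on something with over 40 N, if the wrist force passes 120 N, or if a joint passes its speed limit or range.

ROBOT

A 6-joint arm with a two-finger parallel gripper is mounted at the origin on the work surface. World frame = base frame: x ahead of the robot, y to its left, z up, the work surface at z = 0. Lengths are in m, angles in degrees, forces in N, time in s.
With the tool pointing down it reaches from about 0.35 to 0.875 m from the base axis. Payload 4.2 kg.
Tool frame: the origin (TCP) lies midway between the tips of the shut fingers; the grasp point (between the pads) lies 19 mm behind it; z points along the fingers, y is the line along which they close (so a half turn about z gives the same grasp; the last joint's range is limited). The gripper opens to 87 mm and grips with 3 to 60 N. Pads are 19 mm wide; open, the fingers measure 117 mm over their backs; the gripper's body (75 mm by 190 mm) begins 51 mm behind the grasp point.
Start: joints at [78.816, 22.042, 0.453, 0, -68.411, -14.817], TCP at [0.274, 0.562, 0.223] pointing down, gripper open.
Joint ranges: [-179.83, 179.83], [-69.29, 118.12], [-61.27, 80.66], [-181.25, 117.63], [-171.15, -9.14], [-177.46, 177.46]. Speed limits (degrees/s): [159.86, 159.86, 180, 180, 180, 180].

INTERFACE

Orientations are given as a 3x3 rotation matrix whose columns are the frame's x, y, z axes.
In Python, from station import r, cams gives the robot as it stands.
- The arm moves only by the tool play_rows, never from a script. Its argument "commands" is text: rows parted by semicolons, each of 6 numbers parted by spaces: the shift along the world's x, y, z normalised to -1 to 1, where 1 is 30 mm, then the turn, a rotation vector about the world's x, y, z normalised to -1 to 1, where 1 is 0.15 rad. A call has 1 to 20 rows; each row shifts and turns the commanded pose from where the row before left it; what a row does not reach is not made up. A row lasts 1/10 s, in which the tool goes at most 50 mm and 8.59 degrees, less where a joint would pass 70% of its speed; a pose out of reach is approached as far as the arm can. A call with a number of a shift or a turn outside -1 to 1 is refused whole. A call with a gripper value outside its range is refused whole. "grip" is the finger opening in mm, from 0 to 87, set as the call begins (left out, the last holds). The fingers move at their own pace and stop on an object; the grip force is fixed at half the most. Time passes only in rows, so rows that do not move let the fingers close. It gives the time, the measured TCP pose, the force, the opening and the grip force at its end, in the units of the state.
- r.sense(): the state, without advancing time (a new reading comes with each control period).
- cams.capture(name): name is "scene" or "top" or "wrist"; returns (picture, depth): 384x512x3 uint8, blue, green, red; 384x512 float32, m along the optical axis (not along the pixel's ray), 0 where there is no reading.
- cams.camera_info(name): a dict with "mtx" (3x3 intrinsics, pixels), "k1" (the pictures are not rectified: a ray, as slopes to the right and down, at radius r is drawn at 1 + k1 r^2 times it, then the intrinsics apply), "R" (3x3) and "t" (3): a world point X has camera coordinates R X + t. Camera axes: x right, y down, z forward; pixel columns grow to the right and rows downward; lengths in m; the calibration is good to about 2 mm. A picture is of the moment at which its call begins: read the wrist's pose just before it. camera_info takes no time and is no camera call; for the wrist camera it gives the pose at the moment of the call.
- r.finish_job(): hands the job in; it is judged then, once.
The state is a dict: "time_s": time; "joints": joint angles; "joint_velocities": joint speeds; "effort": joint torques, N m; "tcp_pos": TCP position; "ee_rot": TCP orientation; "wrist_force": force on the tool from outside, world axes, zero at the start; "moment": the same for the moment, N m; "gripper_width": opening from 0.0 (shut) to 1.0 (fully open); "gripper_force": force on a finger pad.
Only numpy, scipy, OpenCV 4.12 (cv2) and the standard library are available. Lean on these libraries where they do the work, as an engineer would, in place of code of your own. Each camera call takes 0.05 s, during which the arm holds its last target. There are 200 camera calls.

## Working session

There is one attempt and no reset: what is moved stays moved. The work goes in short steps, Python scripts to look and compute and a tool call to move; the robot and the scene stay as the last step left them, time stands still between calls to the robot, and variables do not carry over. Pictures are saved under pics/ and viewed, at most 10 in all, crops included, and the job is handed in when it is done.

Besides the shell and the picture viewer there is one more tool, called after "Call:" as a command line: name --argument value ..., lists and objects as JSON in quotes. play_rows: Moves the arm, as the interface text tells. Scaled input: -1 to 1 covers 30 mm each way for a shift and 0.15 rad each way for a turn. Its arguments: {"type":"object","properties":{"commands":{"type":"string"},"grip":{"type":"number"}},"required":["commands"]}

```bash
mkdir -p pics; ls
cat > h.py <<'E'
import numpy as np, cv2
from station import r, cams
def snap(n):
    ci=cams.camera_info(n); im,d=cams.capture(n); return im,d,ci
def ray(ci,u,v):
    K=np.array(ci["mtx"]);k=ci["k1"]; x=(u-K[0,2])/K[0,0]; y=(v-K[1,2])/K[1,1]
    a,b=x,y
    for _ in range(20):
        s=1+k*(a*a+b*b); a,b=x/s,y/s
    return np.array([a,b,1.0])
def plane(ci,u,v,z):
    R=np.array(ci["R"]);t=np.array(ci["t"]); o=-R.T@t; d=R.T@ray(ci,u,v)
    return o+d*(z-o[2])/d[2]
def cloud(ci,d):
    R=np.array(ci["R"]);t=np.array(ci["t"]);K=np.array(ci["mtx"])
    v,u=np.mgrid[0:d.shape[0],0:d.shape[1]].astype(float)
    x=(u-K[0,2])/K[0,0];y=(v-K[1,2])/K[1,1];a,b=x,y
    for _ in range(10):
        s=1+ci["k1"]*(a*a+b*b);a,b=x/s,y/s
    P=np.stack([a*d,b*d,d],-1)-t
    return P@R
E
python3 - <<'E'
from h import *
print(r.sense())
a=[]
for n in("scene","top"):
    im,d,ci=snap(n); np.savez(f"pics/{n}0.npz",im=im,d=d); a.append(im); print(n,ci, d.min(),d.max())
    cv2.imwrite(f"pics/{n}0.png",cv2.resize(im,(800,600)))
E
```

```text
pics
{'time_s': 0.0, 'joints': array([ 7.88186603e+01,  2.20899148e+01,  3.79329828e-01, -3.06779829e-02,
       -6.84103104e+01, -1.48168239e+01]), 'joint_velocities': array([ 0.05222288, -0.0248514 ,  0.02382624,  0.02305223, -0.07312333,
       -0.03104772]), 'effort': array([-1.22240685e-04, -3.90663028e+01,  1.87395161e+01,  4.21988279e+00,
        1.09331799e-02, -1.92026441e-04]), 'tcp_pos': array([0.2736714 , 0.56122194, 0.22146107]), 'ee_rot': array([[ 8.98721514e-01, -4.38518910e-01, -8.97571653e-04],
       [-4.38519824e-01, -8.98719350e-01, -1.97337600e-03],
       [ 5.86976786e-05,  2.16711843e-03, -9.99997650e-01]]), 'wrist_force': array([-0.31179742,  0.4457681 ,  0.152676  ]), 'moment': array([-0.02932969, -0.01833984,  0.00522148]), 'gripper_force': 0.0, 'gripper_width': 0.9977561785675039}
scene {'mtx': array([[484.333208  ,   0.        , 243.75143662],
       [  0.        , 484.333208  , 187.74649468],
       [  0.        ,   0.        ,   1.        ]]), 'k1': -0.09540049391772598, 'R': array([[-0.4466278 ,  0.89471237,  0.00365895],
       [ 0.48628804,  0.24617681, -0.83840379],
       [-0.75103099, -0.37267514, -0.54503733]]), 't': array([ 0.39953227, -0.09759096,  1.84619412])} 0.0 3.9023874
top {'mtx': array([[456.95176594,   0.        , 258.4437188 ],
       [  0.        , 456.95176594, 190.87371106],
       [  0.        ,   0.        ,   1.        ]]), 'k1': -0.05889294983093518, 'R': array([[-4.45343722e-03, -9.99989782e-01,  7.76164825e-04],
       [-9.92067599e-01,  4.32064436e-03, -1.25631247e-01],
       [ 1.25626610e-01, -1.32949885e-03, -9.92076704e-01]]), 't': array([-0.15384764,  0.57178723,  1.28044856])} 0.0 2.2474923
```

View pics/scene0.png

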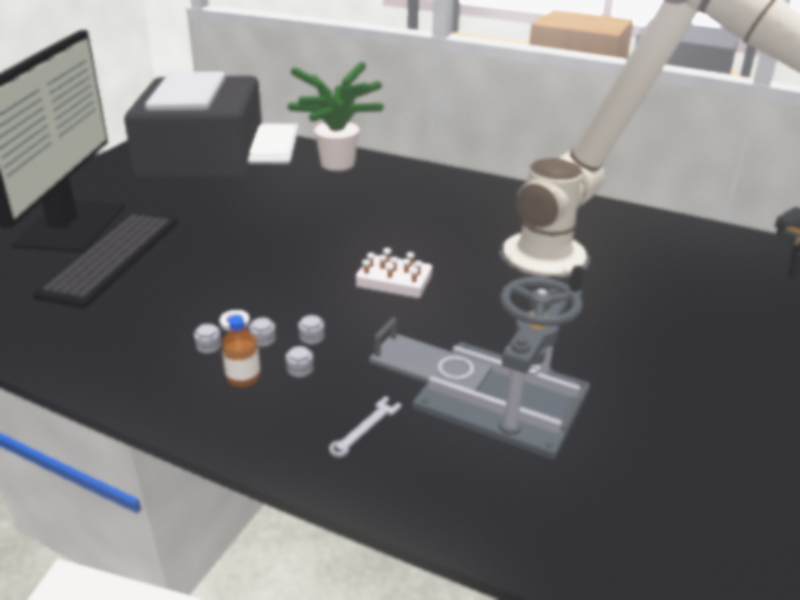

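View pics/top0.png

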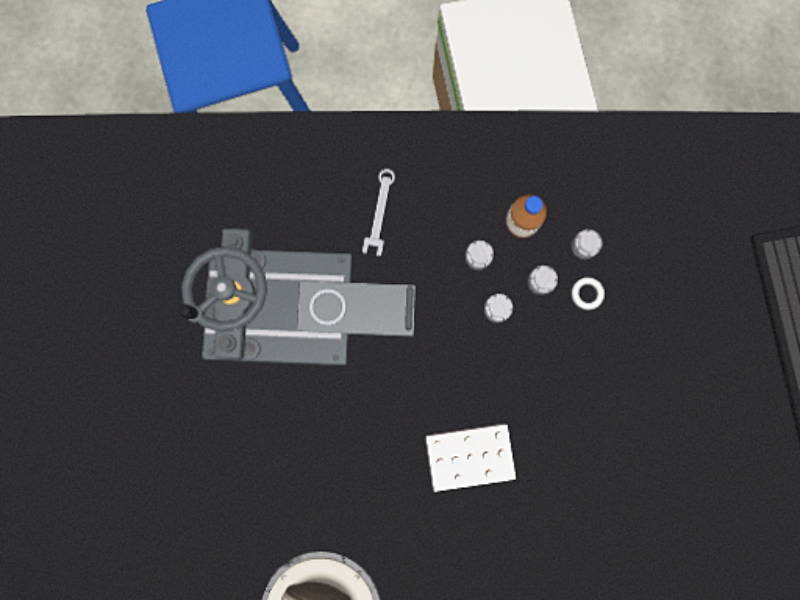

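The top view (800x600 px) shows the cells at (498,307), (543,279), (479,254) and (587,243), the seat ring at (327,307), the tray handle at (409,309), the wheel at (224,289) and the crank at (190,312). The scene view confirms this layout.

Run:
```python
from h import *
f=np.load("pics/top0.npz"); im,d=f["im"],f["d"]; ci=cams.camera_info("top")
s=1/1.5625
C=cloud(ci,d)
for n,u,v,z in[("c1",498,307,.042),("c2",543,279,.042),("c3",479,254,.042),("c4",587,243,.042),("seat",327,307,.039),("th",409,309,.08),("hub",224,289,.236),("crank",190,312,.26)]:
    p=plane(ci,u*s,v*s,z); print(n,p.round(3),np.hypot(*p[:2]).round(3),C[int(v*s),int(u*s)].round(3))
hsv=cv2.cvtColor(im,cv2.COLOR_BGR2HSV)
# cells by depth height
H=C[...,2]
for lo,hi,nm in((.036,.05,"cells"),(.025,.037,"tray"),(.066,.09,"thandle"),(.205,.26,"wheel"),(.26,.33,"crank")):
    m=((H>lo)&(H<hi)&(d>0)).astype(np.uint8)
    n,l,st,ce=cv2.connectedComponentsWithStats(m)
    for i in range(1,n):
        if st[i,4]>12:
            P=C[l==i]; (c,wh,a)=cv2.minAreaRect((P[:,:2]*1000).astype(np.float32))
            print(nm,st[i].tolist(),P.mean(0).round(4),"rect",np.round(c,1),np.round(wh,1),round(a,1))
```

```text
c1 [ 0.553 -0.329  0.042] 0.644 [ 0.555 -0.327  0.042]
c2 [ 0.605 -0.414  0.042] 0.733 [ 0.607 -0.412  0.043]
c3 [ 0.652 -0.296  0.042] 0.716 [ 0.654 -0.295  0.041]
c4 [ 0.673 -0.498  0.042] 0.837 [ 0.674 -0.496  0.042]
seat [ 0.555 -0.015  0.039] 0.555 [ 0.557 -0.014  0.034]
th [ 0.546 -0.165  0.08 ] 0.571 [ 0.548 -0.163  0.081]
hub [0.562 0.126 0.236] 0.576 [0.561 0.122 0.255]
crank [0.523 0.172 0.26 ] 0.55 [0.521 0.164 0.29 ]
cells [325, 136, 14, 14, 28] [ 0.7043 -0.3653  0.042 ] rect [ 707.5 -365.1] [53.9 15.9] 43.6
cells [369, 148, 16, 15, 143] [ 0.6741 -0.5006  0.0419] rect [ 674.7 -500.4] [43.9 41. ] 80.3
cells [299, 154, 17, 16, 160] [ 0.6558 -0.2966  0.0418] rect [ 657.1 -296.6] [40.2 47.9] 11.4
cells [340, 171, 17, 14, 158] [ 0.6081 -0.4165  0.0422] rect [ 608.5 -416.1] [38.3 46.8] 0.2
cells [135, 173, 4, 4, 14] [0.6197 0.197  0.0407] rect [619.8 196.6] [ 9.8 10.3] 0.7
cells [169, 174, 52, 8, 175] [0.6128 0.0263 0.0405] rect [611.3  28.1] [147.2  15.3] 86.4
cells [197, 184, 27, 24, 163] [ 0.5574 -0.0151  0.0395] rect [557.2 -14.7] [66.1 68. ] 27.8
cells [311, 189, 16, 15, 1
[... 1350 characters left out ...]
4] [ 0.2812 -0.2747  0.0303] rect [ 281.7 -275.5] [101.  150.5] 8.1
tray [213, 372, 11, 9, 23] [ 0.0536 -0.0405  0.0298] rect [ 52.7 -42.3] [33.8  4.9] 54.8
thandle [327, 127, 23, 21, 93] [ 0.7081 -0.3715  0.0818] rect [ 713.5 -376.9] [63.4 38.5] 53.5
thandle [259, 183, 6, 27, 112] [ 0.5508 -0.1646  0.0791] rect [ 551.5 -164.7] [11.5 73.4] 87.1
thandle [156, 218, 5, 9, 14] [0.4791 0.1218 0.077 ] rect [479.2 122.7] [ 8.1 22.1] 78.8
wheel [116, 151, 55, 61, 1361] [0.5648 0.1238 0.2405] rect [561.5 127.1] [131.4 138.5] 43.9
wheel [140, 216, 7, 6, 32] [0.4812 0.1313 0.2086] rect [481.2 131.9] [15.7 12.7] 89.3
crank [115, 194, 12, 10, 85] [0.5227 0.1679 0.2835] rect [523.4 169.3] [18.4 19.5] 83.6
```

Call:
play_rows --commands "0.3 -1 0.83 0 0 -0.93;0.3 -1 0.83 0 0 -0.93;0.3 -1 0.83 0 0 -0.93;0.3 -1 0.83 0 0 -0.93;0.3 -1 0 0 0 -0.93;0.3 -1 0 0 0 -0.93;0.3 -1 0 0 0 -0.93;0.3 -1 0 0 0 -0.93;0.3 -1 0 0 0 0;0.3 -1 0 0 0 0;0.3 -1 0 0 0 0;0.3 -1 0 0 0 0;0.3 -1 0 0 0 0;0.3 -1 0 0 0 0;0.3 -1 0 0 0 0;0.3 -1 0 0 0 0;0.3 -1 0 0 0 0;0.3 -1 0 0 0 0;0.3 -1 0 0 0 0;0.3 -1 0 0 0 0" --grip 87

```text
time_s: 2.1
tcp_pos: [0.4538, -0.0396, 0.3218]
ee_rot: [[0.001, -1.0, -0.001], [-1.0, -0.001, 0.0], [-0.0, 0.001, -1.0]]
wrist_force: [-0.3, 1.2, -0.1]
gripper_width: 0.999
gripper_force: 0.0
```

Run:
```python
from h import *
s=r.sense(); print(s["joints"].round(1),s["tcp_pos"].round(4),s["ee_rot"].round(3))
im,d,ci=snap("wrist"); cv2.imwrite("pics/w1.png",im); np.savez("pics/w1.npz",im=im,d=d,R=ci["R"],t=ci["t"])
print(ci)
```

```text
[ 15.5   1.7 -11.6  -0.  -76.7 -15.5] [ 0.4538 -0.0396  0.3218] [[ 0.001 -1.    -0.001]
 [-1.    -0.001  0.   ]
 [-0.     0.001 -1.   ]]
{'mtx': array([[337.50378743,   0.        , 256.22493873],
       [  0.        , 337.50378743, 195.25418403],
       [  0.        ,   0.        ,   1.        ]]), 'k1': -0.08191754490590937, 'R': array([[-0.99999646, -0.00184887,  0.00191552],
       [-0.00125534,  0.96197064,  0.27314999],
       [-0.00234769,  0.27314662, -0.96196955]]), 't': array([ 0.45309157, -0.02272316,  0.49633518])}
```

View pics/w1.png

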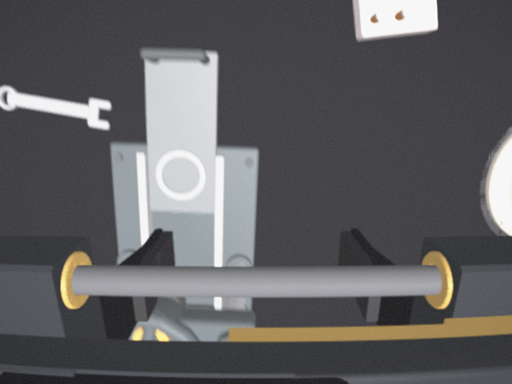

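Call:
play_rows --commands "0.337 -0.97 0 0 0 0;0.337 -0.97 0 0 0 0;0.337 -0.97 0 0 0 0;0.337 -0.97 0 0 0 0;0.337 -0.97 0 0 0 0;0.337 -0.97 -0.6 0 0 0;0.337 -0.97 -0.8 0 0 0;0.337 -0.97 -0.8 0 0 0;0.337 -0.97 -0.8 0 0 0;0.337 -0.97 -0.8 0 0 0;0 0 -0.5 0 0 0;0 0 0 0 0 0"

```text
time_s: 3.35
tcp_pos: [0.5532, -0.3292, 0.1889]
ee_rot: [[-0.001, -1.0, -0.007], [-1.0, 0.001, 0.003], [-0.003, 0.007, -1.0]]
wrist_force: [0.4, 1.2, 0.3]
gripper_width: 1.002
gripper_force: 0.0
```

Run:
```python
from h import *
f=np.load("pics/w1.npz"); im,d=f["im"],f["d"]; ci=cams.camera_info("wrist"); ci=dict(ci,R=f["R"],t=f["t"])
C=cloud(ci,d); print("cam",-f["R"].T@f["t"])
def comps(C,d,bands):
    H=C[...,2]
    for lo,hi,nm in bands:
        m=((H>lo)&(H<hi)&(d>0.12)).astype(np.uint8)
        n,l,st,ce=cv2.connectedComponentsWithStats(m)
        for i in range(1,n):
            if st[i,4]>60:
                P=C[l==i]; (c,wh,a)=cv2.minAreaRect((P[:,:2]*1000).astype(np.float32))
                print(nm,st[i].tolist(),P.mean(0).round(4),"rect",np.round(c,1),np.round(wh,1),round(a,1))
comps(C,d,((.036,.045,"ring"),(.066,.09,"handle"),(.22,.26,"wheel"),(.265,.31,"crank")))
im,d,ci=snap("wrist"); print(r.sense()["tcp_pos"]); cv2.imwrite("pics/w2.png",im)
C=cloud(ci,d); comps(C,d,((.038,.046,"cell"),(.03,.038,"rim")))
```

```text
cam [ 0.45422668 -0.11287555  0.48279825]
ring [156, 153, 50, 48, 699] [ 0.5553 -0.0125  0.0376] rect [556.  -12.2] [67.5 65.6] 1.8
ring [138, 155, 12, 90, 675] [0.6094 0.0168 0.0385] rect [609.8  22.3] [129.1  11.6] 87.4
ring [215, 159, 10, 107, 784] [0.5043 0.0379 0.0389] rect [504.6  41.5] [157.2  10.3] 87.4
ring [215, 298, 7, 13, 87] [0.5108 0.185  0.039 ] rect [511.  185.2] [22.7  9.3] 88.1
handle [141, 51, 67, 14, 713] [ 0.5477 -0.161   0.0771] rect [ 548.3 -161.6] [12.7 75.2] 87.6
wheel [136, 313, 63, 28, 1035] [0.5327 0.0776 0.2377] rect [530.9  79.1] [27.4 52.5] 85.6
[ 0.55417817 -0.32921559  0.19133648]
cell [95, 0, 34, 10, 248] [ 0.6746 -0.484   0.0405] rect [ 675.5 -483.6] [ 7.5 28.6] 88.1
cell [174, 66, 43, 44, 1481] [ 0.606  -0.4128  0.0407] rect [ 606.  -412.9] [36.8 37.6] 89.7
cell [74, 92, 33, 68, 240] [ 0.6957 -0.3836  0.042 ] rect [ 701.  -381.4] [22.8 61.7] 4.3
cell [235, 161, 40, 40, 1254] [ 0.5533 -0.3283  0.0409] rect [ 553.5 -328.1] [36.8 37.8] 0.9
cell [481, 179, 12, 15, 82] [ 0.3262 -0.3245  0.0421] rect [ 325.6 -324.3] [14.4  5.6] 80.9
cell [132, 196, 40, 3
[... 365 characters left out ...]
7] [ 0.5532 -0.3319  0.0331] rect [ 553.4 -328.2] [49.3 48.8] 0.1
rim [506, 173, 6, 14, 61] [ 0.2945 -0.3285  0.0339] rect [ 293.8 -328.1] [13.   5.7] 85.9
rim [476, 177, 13, 16, 68] [ 0.3256 -0.3249  0.0339] rect [ 323.6 -322.1] [ 8.8 16.3] 3.6
rim [129, 188, 50, 47, 668] [ 0.65   -0.3017  0.033 ] rect [ 654.4 -295.6] [50.1 46.1] 10.2
rim [502, 198, 10, 15, 74] [ 0.2907 -0.3014  0.0336] rect [ 289.5 -300.9] [13.7  6.7] 76.0
rim [501, 223, 11, 13, 79] [ 0.2861 -0.2748  0.0336] rect [ 285.4 -274.3] [15.2  7.4] 68.5
rim [473, 227, 15, 9, 64] [ 0.3167 -0.2726  0.0334] rect [ 313.9 -273.4] [15.5  7.6] 23.9
rim [217, 314, 84, 27, 847] [ 0.5542 -0.164   0.0313] rect [ 550.  -159.2] [95.2 34.2] 3.4
```

Call:
play_rows --commands "-0.03 0.03 -0.8 0 0 0;0 0 -0.8 0 0 0;0 0 -0.8 0 0 0;0 0 -0.8 0 0 0;0 0 -0.8 0 0 0;0 0 -0.8 0 0 0;0 0 -0.8 0 0 0;0 0 -0.37 0 0 0;0 0 0 0 0 0;0 0 0 0 0 0"

```text
time_s: 4.4
tcp_pos: [0.5553, -0.3285, 0.0156]
ee_rot: [[0.002, -1.0, 0.002], [-1.0, -0.002, -0.001], [0.001, -0.002, -1.0]]
wrist_force: [-0.1, 0.8, -0.7]
gripper_width: 0.999
gripper_force: 0.0
```

Call:
play_rows --commands "0 0 0 0 0 0;0 0 0 0 0 0;0 0 0 0 0 0;0 0 0 0 0 0;0 0 0 0 0 0;0 0 0 0 0 0;0 0 0 0 0 0;0 0 0 0 0 0" --grip 40

```text
time_s: 5.2
tcp_pos: [0.5539, -0.3284, 0.0141]
ee_rot: [[0.001, -1.0, -0.001], [-1.0, -0.001, 0.0], [-0.0, 0.001, -1.0]]
wrist_force: [-1.6, 0.7, 2.2]
gripper_width: 0.566
gripper_force: 30.0
```

Call:
play_rows --commands "0 0 0.4 0 0 0;0 0 0.8 0 0 0;0 0.3 0.8 0 0 0;0 0.6 0.8 0 0 0;0 0.8 0.8 0 0 0;0 0.8 0.4 0 0 0;0 0.8 0 0 0 0;0 0.8 0 0 0 0;0 0.8 0 0 0 0;0 0.8 0 0 0 0;0 0.8 0 0 0 0;0 0.8 0 0 0 0;0 0.8 0 0 0 0;0 0.8 0 0 0 0;0.05 0.8 0 0 0 0;0 0.63 0 0 0 0;0 0 -0.4 0 0 0;0 0 -0.4 0 0 0;0 0 0 0 0 0;0 0 0 0 0 0"

```text
time_s: 7.2
tcp_pos: [0.5551, -0.0194, 0.1092]
ee_rot: [[-0.0, -1.0, -0.002], [-1.0, 0.0, -0.001], [0.001, 0.002, -1.0]]
wrist_force: [-0.9, -0.3, -5.5]
gripper_width: 0.561
gripper_force: 30.0
```

Run:
```python
from h import *
s=r.sense(); print(s["tcp_pos"].round(4),s["ee_rot"].round(4).tolist(),s["wrist_force"].round(1))
im,d,ci=snap("wrist"); cv2.imwrite("pics/w3.png",im); np.savez("pics/w3.npz",im=im,d=d,R=ci["R"],t=ci["t"])
C=cloud(ci,d); H=C[...,2]
for lo,hi,nm in((.035,.044,"ring"),(.044,.25,"held")):
    m=((H>lo)&(H<hi)&(d>0.1)).astype(np.uint8)
    n,l,st,ce=cv2.connectedComponentsWithStats(m)
    for i in range(1,n):
        if st[i,4]>60:
            P=C[l==i];print(nm,st[i].tolist(),P.mean(0).round(4),P.min(0).round(4),P.max(0).round(4))
```

```text
[ 0.5551 -0.0194  0.1092] [[-0.0, -1.0, -0.0021], [-1.0, 0.0, -0.0007], [0.0007, 0.0021, -1.0]] [-0.9 -0.3 -5.5]
ring [209, 169, 92, 59, 1412] [ 0.5568 -0.0303  0.0376] [ 0.5224 -0.0458  0.0351] [ 0.5895 -0.002   0.04  ]
ring [174, 174, 16, 78, 1040] [ 0.6088 -0.017   0.0387] [ 0.6026 -0.0424  0.0352] [0.6153 0.0167 0.0408]
ring [319, 180, 19, 66, 787] [ 0.5028 -0.0172  0.0388] [ 0.4973 -0.0379  0.0351] [0.5085 0.0122 0.0411]
ring [308, 298, 14, 30, 217] [0.5088 0.0749 0.0387] [0.5018 0.0563 0.035 ] [0.5121 0.0865 0.0406]
held [164, 196, 186, 70, 7816] [ 0.5551 -0.0322  0.1286] [ 0.5179 -0.0445  0.0962] [ 0.5923 -0.0178  0.1495]
held [5, 293, 21, 42, 570] [ 0.6342 -0.0266  0.1811] [ 0.6325 -0.0356  0.1774] [ 0.6355 -0.0172  0.1856]
held [491, 293, 18, 41, 456] [ 0.4763 -0.0281  0.1818] [ 0.4751 -0.0355  0.1777] [ 0.4775 -0.0218  0.1861]
held [158, 297, 42, 30, 1072] [ 0.5835 -0.0195  0.1656] [ 0.5794 -0.0356  0.1435] [ 0.5862 -0.0063  0.1844]
held [313, 297, 42, 30, 1072] [ 0.5269 -0.0196  0.1658] [ 0.5241 -0.0359  0.1447] [ 0.5309 -0.007   0.1846]
held [223, 298, 67, 12, 568] [ 0.5552 -0.0025  0.1345] [ 0.5392 -0.0066  0.1268] [0.5712 0.0063 0.1377]
```

View pics/w3.png

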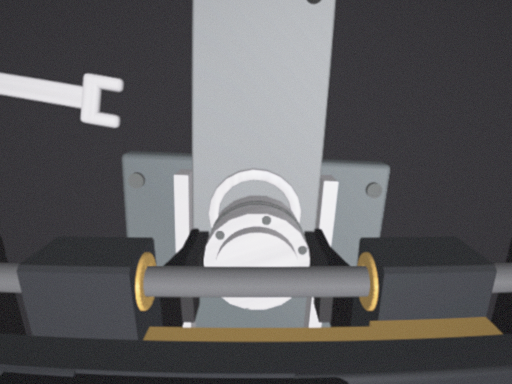

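Wrist view: the ring's front half is visible around (255,195), and the held cell sits in front of it at (257,250). The cell is still a bit toward the handle side.

```bash
cat >> h.py <<'E'
from scipy.optimize import least_squares
def circ(P,r0,c0):
    f=least_squares(lambda c:np.hypot(P[:,0]-c[0],P[:,1]-c[1])-r0,c0,loss="soft_l1",f_scale=.001); return f.x,np.abs(f.fun).mean()
E
python3 - <<'E'
from h import *
f=np.load("pics/w3.npz"); im,d=f["im"],f["d"]; ci=dict(cams.camera_info("wrist"),R=f["R"],t=f["t"])
# ring: bright region outline on plane z=.039
C=cloud(ci,d);H=C[...,2]
m=((H>.035)&(H<.044)&(d>.1)).astype(np.uint8); n,l,st,ce=cv2.connectedComponentsWithStats(m)
i=l[172,255]; P=C[l==i]; 
print("ring mid",circ(P,.0303,P.mean(0)[:2]))
g=cv2.cvtColor(im,cv2.COLOR_BGR2GRAY); print(g[160:215:2,255])
# outer edge by rows: radial search upward from ring: first bright pixel per column
E=[]
for u in range(215,296,4):
    col=cv2.GaussianBlur(g,(3,3),0)[150:212,u].astype(int); k=np.argmax(np.diff(col)); E.append((u,150+k+.5))
Q=np.array([plane(ci,u,v+.0,.039) for u,v in E]); print("ring outer",circ(Q,.034,[.556,-.013]))
print(H[195:240:3,255].round(3))
# cell shoulder annulus r 19..25
tz=.1092
for lo,hi,r0 in((.122,.131,.0225),(.1345,.1395,None)):
    Q=C[(H>lo)&(H<hi)&(np.abs(C[...,0]-.555)<.02)&(C[...,1]<0)&(d>.1)]
    print(len(Q),Q.mean(0),Q.min(0),Q.max(0))
    if r0: print("cell",circ(Q,r0,[.555,-.019]))
E
```

```text
ring mid (array([ 0.5558067 , -0.01202901]), np.float64(0.0018182505244728722))
[182 183 181 183 166 222 244 242 240 235 194 181 181 184 184 183 183 176
 137 134 126 119 120 138 136 137 140 214]
ring outer (array([ 0.55601194, -0.01149864]), np.float64(0.0001618913757365893))
[0.031 0.102 0.11  0.114 0.118 0.123 0.126 0.128 0.128 0.128 0.127 0.13
 0.134 0.136 0.135]
1913 [ 0.55503397 -0.03648629  0.12759414] [ 0.53501031 -0.04409338  0.12202992] [ 5.74987238e-01 -3.68014516e-05  1.30989372e-01]
cell (array([ 0.55491502, -0.01871533]), np.float64(0.0018843381811391162))
2634 [ 0.55491421 -0.02466075  0.13591221] [ 0.53613421 -0.03837739  0.13450564] [ 5.73374763e-01 -6.18083048e-05  1.37710164e-01]
```

Call:
play_rows --commands "0.03 0.24 -0.4 0 0 0;0 0 -0.4 0 0 0;0 0 -0.4 0 0 0;0 0 -0.4 0 0 0;0 0 -0.27 0 0 0;0 0 -0.05 0 0 0;0 0 -0.05 0 0 0;0 0 -0.05 0 0 0;0 0 0 0 0 0"

```text
time_s: 8.15
tcp_pos: [0.5568, -0.0112, 0.0497]
ee_rot: [[0.001, -1.0, 0.001], [-1.0, -0.001, 0.0], [-0.0, -0.001, -1.0]]
wrist_force: [0.1, 0.3, -5.3]
gripper_width: 0.566
gripper_force: 30.0
```

Call:
play_rows --commands "0 0 -0.05 0 0 0;0 0 -0.05 0 0 0;0 0 -0.03 0 0 0;0 0 0 0 0 0;0 0 0 0 0 0"

```text
time_s: 8.65
tcp_pos: [0.5567, -0.0112, 0.0461]
ee_rot: [[0.001, -1.0, 0.0], [-1.0, -0.001, -0.0], [0.0, -0.0, -1.0]]
wrist_force: [-1.2, 0.4, 1.5]
gripper_width: 0.568
gripper_force: 30.0
```

Call:
play_rows --commands "0 0 0 0 0 0;0 0 0 0 0 0;0 0 0 0 0 0;0 0 0 0 0 0;0 0 0 0 0 0;0 0 0.4 0 0 0;0 0 0.8 0 0 0;0 0 0.8 0 0 0;0 -0.6 0.8 0 0 0;0 -0.8 0.4 0 0 0;0 -0.8 0 0 0 0;0 -0.5 0 0 0 0;0 0 0 0 0 0" --grip 80

```text
time_s: 9.95
tcp_pos: [0.5563, -0.0937, 0.1419]
ee_rot: [[-0.001, -1.0, 0.0], [-1.0, 0.001, -0.0], [0.0, -0.0, -1.0]]
wrist_force: [-0.2, 0.0, 0.5]
gripper_width: 0.922
gripper_force: 0.0
```

Run:
```python
from h import *
s=r.sense(); print(s["tcp_pos"].round(4),s["wrist_force"].round(1))
im,d,ci=snap("wrist"); cv2.imwrite("pics/w4.png",im); C=cloud(ci,d);H=C[...,2]
near=np.hypot(C[...,0]-.556,C[...,1]+.012)<.045
for lo,hi in((.036,.043),(.062,.0685),(.069,.08)):
    Q=C[near&(H>lo)&(H<hi)&(d>.1)]; 
    if len(Q): print(len(Q),cv2.minEnclosingCircle((Q[:,:2]*1000).astype(np.float32)),np.median(Q[:,2]).round(4))
Q=C[(H>.066)&(H<.09)&(np.abs(C[...,0]-.55)<.045)&(np.abs(C[...,1]+.16)<.03)&(d>.1)]
print("handle",len(Q), Q.mean(0) if len(Q) else 0)
im,d,ci=snap("top"); C=cloud(ci,d);H=C[...,2]
m=((H>.205)&(H<.26)).astype(np.uint8); print("wheel px",m.sum())
n,l,st,ce=cv2.connectedComponentsWithStats(m);i=1+np.argmax(st[1:,4]);cs,_=cv2.findContours((l==i).astype(np.uint8),0,1)
c=max(cs,key=len)[:,0,:]; hull=cv2.convexHull(c)[:,0,:]
P=np.array([plane(ci,u,v,.236) for u,v in hull]); print("wheel fit",circ(P,.068,[.562,.125]))
e=cv2.fitEllipse(cv2.convexHull(c)); print(e, plane(ci,*e[0],.236))
m=((H>.265)&(H<.31)).astype(np.uint8);v,u=np.nonzero(m); ok=(u<160)&(v>120); print("crank",plane(ci,u[ok].mean(),v[ok].mean(),.284),C[v[ok],u[ok]].mean(0),H[v[ok],u[ok]].max(),np.median(H[l==i]))
```

```text
[ 0.5563 -0.0937  0.1419] [-0.2  0.   0.5]
689 ((555.9637451171875, -12.464563369750977), 33.8189697265625) 0.0377
222 ((556.4199829101562, -9.62353229522705), 24.500423431396484) 0.0651
1136 ((556.153076171875, -10.86943244934082), 19.1346435546875) 0.0728
handle 2025 [ 0.54988455 -0.16196944  0.07748473]
wheel px 930
wheel fit (array([ 0.52516577, -0.09582521]), np.float64(0.014895471101966005))
((232.8101806640625, 213.47869873046875), (31.09966468811035, 75.48242950439453), 2.471221923828125) [ 0.49079195 -0.09366978  0.236     ]
crank [0.51962885 0.17789151 0.284     ] [0.51908537 0.17630754 0.2890476 ] 0.29426574733544486 0.2529180769448922
```

View pics/w4.png

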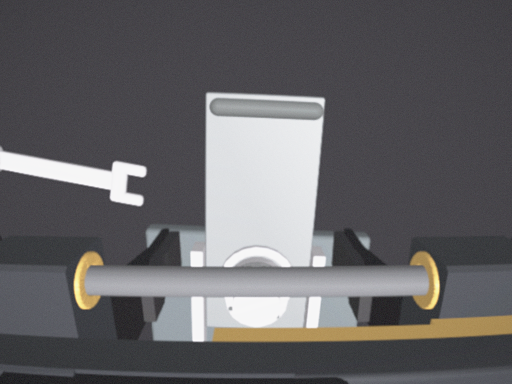

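Wrist view: the cell stands flat in the ring at (256,290), with its cap top at about 0.074 m as it should be. The tray handle bar is at (266,108). I'll go behind the handle with the fingers shut.

Call:
play_rows --commands "-0.2 -0.6 0 0 0 0;0 -0.8 0 0 0 0;0 -0.8 0 0 0 0;0 -0.8 0 0 0 0;0 -0.3 0 0 0 0;0 0 -0.4 0 0 0;0 0 -0.8 0 0 0;0 0 -0.8 0 0 0;0 0 -0.6 0 0 0;0 0 -0.15 0 0 0;0 0 0 0 0 0;0 0 0 0 0 0" --grip 0

```text
time_s: 11.25
tcp_pos: [0.5513, -0.1908, 0.0597]
ee_rot: [[0.002, -1.0, 0.001], [-1.0, -0.002, -0.0], [0.0, -0.001, -1.0]]
wrist_force: [-0.3, -1.1, 0.4]
gripper_width: 0.015
gripper_force: 0.0
```

Run:
```python
from h import *
f=np.load("pics/top0.npz"); im,d=f["im"],f["d"]; ci=cams.camera_info("top"); C=cloud(ci,d);H=C[...,2]
m=((H>.205)&(H<.26)).astype(np.uint8)
n,l,st,ce=cv2.connectedComponentsWithStats(m);i=1+np.argmax(st[1:,4]);cs,_=cv2.findContours((l==i).astype(np.uint8),0,1)
hull=cv2.convexHull(max(cs,key=len))
e=cv2.fitEllipse(hull); P=C[l==i]; zr=np.median(P[:,2]); print("z rim",zr,e)
for z in(.23,.24,zr): 
    Q=np.array([plane(ci,u,v,z) for u,v in hull[:,0,:]]); print(z,plane(ci,*e[0],z),circ(Q,.068,[.562,.125]))
R=P[np.abs(P[:,2]-zr)<.006]; print("rim z", np.percentile(P[:,2],[5,25,50,75,95]))
g=((H>.262)&(H<.31)).astype(np.uint8); v,u=np.nonzero(g); ok=(u<140)&(v>170)&(v<215); v,u=v[ok],u[ok]
print("crank px",u.mean(),v.mean(),len(u),np.percentile(H[v,u],[5,50,95]),plane(ci,u.mean(),v.mean(),np.median(H[v,u])))
print(r.sense()["tcp_pos"])
```

```text
z rim 0.2409299393863048 ((143.20265197753906, 182.8321990966797), (52.91572570800781, 59.58968734741211), 15.094344139099121)
0.23 [0.56779554 0.12820609 0.23      ] (array([0.56525627, 0.12871281]), np.float64(0.0018834670048732583))
0.24 [0.56633826 0.12566333 0.24      ] (array([0.56426826, 0.12661909]), np.float64(0.0021398126621314847))
0.2409299393863048 [0.56620274 0.12542687 0.24092994] (array([0.5641794 , 0.12642715]), np.float64(0.0021639444717596484))
rim z [0.23464516 0.23853113 0.24092994 0.24319214 0.24791598]
crank px 120.11904761904762 198.6904761904762 84 [0.26561388 0.2873158  0.29202675] [0.52230951 0.16693597 0.2873158 ]
[ 0.55130123 -0.19080141  0.05970045]
```

Call:
play_rows --commands "0 0.2 0 0 0 0;0 0.2 0 0 0 0;0 0.3 0 0 0 0;0.01 0.4 0 0 0 0;0.02 0.4 0 0 0 0;0.02 0.4 0 0 0 0;0.02 0.4 0 0 0 0;0.02 0.4 0 0 0 0;0.02 0.4 0 0 0 0;0.02 0.4 0 0 0 0;0.02 0.4 0 0 0 0;0.02 0.3 0 0 0 0;0.02 0.2 0 0 0 0"

```text
time_s: 12.55
tcp_pos: [0.5555, -0.0583, 0.0587]
ee_rot: [[0.001, -1.0, -0.002], [-1.0, -0.001, 0.0], [-0.0, 0.002, -1.0]]
wrist_force: [-0.1, -3.4, 2.9]
gripper_width: 0.005
gripper_force: 1.7
```

Call:
play_rows --commands "0 0.15 0 0 0 0;0 0.15 0 0 0 0;0 0.1 0 0 0 0;0 0.1 0 0 0 0"

```text
time_s: 12.95
tcp_pos: [0.556, -0.0442, 0.0588]
ee_rot: [[0.001, -1.0, -0.001], [-1.0, -0.001, -0.0], [0.0, 0.001, -1.0]]
wrist_force: [0.8, -3.8, 0.6]
gripper_width: 0.007
gripper_force: 1.6
```

Call:
play_rows --commands "0 0.08 0 0 0 0;0 0.08 0 0 0 0;0 0.08 0 0 0 0"

```text
time_s: 13.25
tcp_pos: [0.5562, -0.0379, 0.0589]
ee_rot: [[0.001, -1.0, -0.001], [-1.0, -0.001, -0.001], [0.001, 0.001, -1.0]]
wrist_force: [3.3, -15.2, -2.6]
gripper_width: 0.006
gripper_force: 7.4
```

Call:
play_rows --commands "0 0.04 0 0 0 0;0 0.02 0 0 0 0;0 0 0 0 0 0;0 0 0 0 0 0"

```text
time_s: 13.65
tcp_pos: [0.5561, -0.0379, 0.0589]
ee_rot: [[0.0, -1.0, -0.001], [-1.0, -0.0, -0.003], [0.003, 0.001, -1.0]]
wrist_force: [3.2, -14.6, -1.5]
gripper_width: 0.005
gripper_force: 7.0
```

Call:
play_rows --commands "0 -0.5 0 0 0 0;0 -0.5 0.3 0 0 0;0 0 0.85 0 0 0;0 0 0.85 0 0 0;0 0 0.85 0 0 0;0 0 0.85 0 0 0;0 0 0.85 0 0 0;0 0 0.85 0 0 0;0 0 0.85 0 0 0;0 0 0.85 0 0 0;-0.11 0.79 0.85 0 0 0;-0.11 0.79 0.85 0 0 0;-0.11 0.79 0.85 0 0 0;-0.11 0.79 0.85 0 0 0;-0.11 0.79 0.85 0 0 0;-0.11 0.79 0 0 0 0;-0.11 0.79 0 0 0 0;-0.11 0.79 0 0 0 0;-0.11 0.79 0 0 0 0;-0.11 0.79 0 0 0 0" --grip 87

```text
time_s: 15.65
tcp_pos: [0.5226, 0.1724, 0.4002]
ee_rot: [[0.001, -1.0, -0.0], [-1.0, -0.001, 0.001], [-0.001, 0.0, -1.0]]
wrist_force: [0.6, 0.2, 0.4]
gripper_width: 1.004
gripper_force: 0.0
```

Call:
play_rows --commands "0 0 0 0 0 0;0 0 0 0 0 0"

```text
time_s: 15.85
tcp_pos: [0.5229, 0.1717, 0.3999]
ee_rot: [[0.002, -1.0, -0.0], [-1.0, -0.002, 0.001], [-0.001, 0.0, -1.0]]
wrist_force: [0.6, -0.9, 0.3]
gripper_width: 1.001
gripper_force: 0.0
```

Run:
```python
from h import *
s=r.sense(); print(s["tcp_pos"].round(4),s["ee_rot"].round(3).tolist(),s["joints"].round(1),s["wrist_force"].round(1))
im,d,ci=snap("wrist"); cv2.imwrite("pics/w5.png",im); C=cloud(ci,d);H=C[...,2]
for lo,hi,nm in((.265,.31,"crank"),(.232,.249,"rim"),(.155,.2,"xhead")):
    m=((H>lo)&(H<hi)&(d>0.1)).astype(np.uint8)
    n,l,st,ce=cv2.connectedComponentsWithStats(m)
    for i in range(1,n):
        if st[i,4]>60:
            P=C[l==i];c,wh,a=cv2.minAreaRect((P[:,:2]*1000).astype(np.float32));print(nm,st[i].tolist(),P.mean(0).round(4),np.percentile(P[:,2],[5,50,95]).round(4),np.round(c,1),np.round(wh,1),round(a,1))
            if nm=="rim" and st[i,4]>500: print("rim fit",circ(P,.062,[.563,.127]))
            if nm=="crank": print(cv2.minEnclosingCircle((P[P[:,2]>P[:,2].max()-.006][:,:2]*1000).astype(np.float32)))
im,d,ci=snap("scene"); cv2.imwrite("pics/s5.png",cv2.resize(im[130:330,200:420],None,fx=2.7,fy=2.7,interpolation=cv2.INTER_CUBIC))
```

```text
[0.5229 0.1717 0.3999] [[0.002, -1.0, -0.0], [-1.0, -0.002, 0.001], [-0.001, 0.0, -1.0]] [ 35.   10.7   9.5  -0.  -88.7 -34.9] [ 0.6 -0.9  0.3]
crank [246, 176, 23, 28, 515] [0.5218 0.172  0.2854] [0.2691 0.2885 0.2906] [521.9 174.3] [19.4 19.3] 86.2
((521.752197265625, 173.99867248535156), 9.309218406677246)
rim [146, 60, 141, 142, 8760] [0.5623 0.1254 0.2397] [0.2352 0.2397 0.2451] [561.6 130. ] [133.1 133.4] 8.4
rim fit (array([0.56108436, 0.13053047]), np.float64(0.013655121184472496))
xhead [163, 97, 57, 41, 1202] [0.5979 0.1166 0.1883] [0.1867 0.1885 0.1899] [593.6 116.4] [68.5 32.4] 10.1
xhead [228, 99, 42, 55, 1564] [0.5303 0.128  0.1887] [0.1868 0.1887 0.1907] [530.7 126.3] [41.1 61.8] 7.7
xhead [124, 105, 26, 42, 741] [0.6547 0.1233 0.191 ] [0.1855 0.1886 0.1992] [653.6 125.6] [45.3 30.9] 89.7
xhead [282, 111, 37, 44, 1164] [0.4739 0.1317 0.1913] [0.1852 0.189  0.1994] [474.4 133.7] [46.5 38.5] 87.6
xhead [182, 145, 49, 17, 249] [0.5741 0.1575 0.1883] [0.1863 0.1884 0.19  ] [578.4 156. ] [12.4 55.2] 72.9
```

View pics/w5.png

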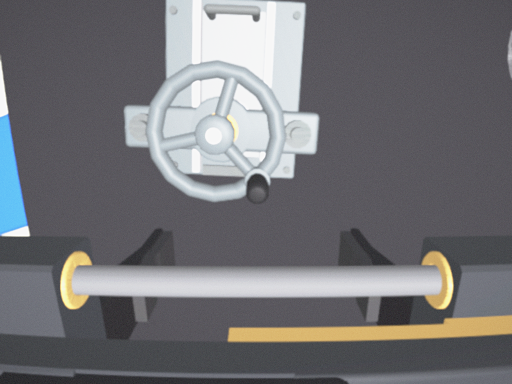

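View pics/s5.png

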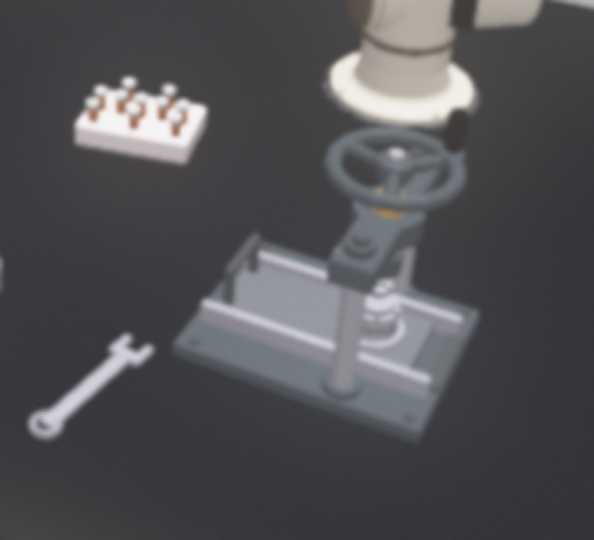

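Wrist view: the wheel is centred near (216,131) and the crank top is at (258,188). The scene crop shows the tray home, with the cell under the foot and a small gap. I'll grip the crank handle next.

Call:
play_rows --commands "-0.03 0.08 -0.5 0 0 0;0 0 -0.8 0 0 0;0 0 -0.8 0 0 0;0 0 -0.8 0 0 0;0 0 -0.8 0 0 0;0 0 -0.8 0 0 0;0 0 -0.4 0 0 0;0 0 0 0 0 0;0 0 0 0 0 0"

```text
time_s: 16.85
tcp_pos: [0.5231, 0.1739, 0.2537]
ee_rot: [[0.001, -1.0, 0.002], [-1.0, -0.001, 0.0], [-0.0, -0.002, -1.0]]
wrist_force: [-0.3, -0.5, 0.7]
gripper_width: 0.998
gripper_force: 0.0
```

Call:
play_rows --commands "0 0 0 0 0 0;0 0 0 0 0 0;0 0 0 0 0 0;0 0 0 0 0 0;0 0 0 0 0 0;0 0 0 0 0 0;0 0 0 0 0 0;0 0 0 0 0 0;0 0 0 0 0 0" --grip 14

```text
time_s: 17.75
tcp_pos: [0.5224, 0.1741, 0.2525]
ee_rot: [[0.001, -1.0, -0.0], [-1.0, -0.001, -0.0], [0.0, 0.0, -1.0]]
wrist_force: [0.4, 0.2, 0.3]
gripper_width: 0.263
gripper_force: 0.0
```

Run:
```python
import numpy as np
a=np.radians(131.8-10*np.arange(37)); x=.06*np.cos(a)/.03; y=.06*np.sin(a)/.03
print("; ".join(f"{i}:{p:.2f} {q:.2f}" for i,(p,q) in enumerate(zip(np.diff(x),np.diff(y)))))
```

```text
0:0.28 0.21; 1:0.31 0.16; 2:0.33 0.10; 3:0.35 0.04; 4:0.35 -0.02; 5:0.34 -0.08; 6:0.32 -0.14; 7:0.29 -0.19; 8:0.25 -0.24; 9:0.21 -0.28; 10:0.16 -0.31; 11:0.10 -0.33; 12:0.04 -0.35; 13:-0.02 -0.35; 14:-0.08 -0.34; 15:-0.14 -0.32; 16:-0.19 -0.29; 17:-0.24 -0.25; 18:-0.28 -0.21; 19:-0.31 -0.16; 20:-0.33 -0.10; 21:-0.35 -0.04; 22:-0.35 0.02; 23:-0.34 0.08; 24:-0.32 0.14; 25:-0.29 0.19; 26:-0.25 0.24; 27:-0.21 0.28; 28:-0.16 0.31; 29:-0.10 0.33; 30:-0.04 0.35; 31:0.02 0.35; 32:0.08 0.34; 33:0.14 0.32; 34:0.19 0.29; 35:0.24 0.25
```

Call:
play_rows --commands "0 0 0 0 0 0;0 0 0 0 0 0;0 0 0 0 0 0;0 0 0 0 0 0"

```text
time_s: 18.15
tcp_pos: [0.5223, 0.1742, 0.2525]
ee_rot: [[0.001, -1.0, -0.0], [-1.0, -0.001, 0.0], [-0.0, 0.0, -1.0]]
wrist_force: [-0.7, 0.2, -0.4]
gripper_width: 0.22
gripper_force: 30.0
```

Call:
play_rows --commands "0.28 0.21 -0.014 0 0 0;0.31 0.16 -0.014 0 0 0;0.33 0.10 -0.014 0 0 0;0.35 0.04 -0.014 0 0 0;0.35 -0.02 -0.014 0 0 0;0.34 -0.08 -0.014 0 0 0;0.32 -0.14 -0.014 0 0 0"

```text
time_s: 18.85
tcp_pos: [0.5917, 0.182, 0.2495]
ee_rot: [[0.001, -1.0, -0.0], [-1.0, -0.001, -0.0], [0.0, 0.0, -1.0]]
wrist_force: [-1.8, -1.7, 2.0]
gripper_width: 0.218
gripper_force: 30.0
```

Call:
play_rows --commands "0.29 -0.19 -0.014 0 0 0;0.25 -0.24 -0.014 0 0 0;0.21 -0.28 -0.014 0 0 0;0.16 -0.31 -0.014 0 0 0"

```text
time_s: 19.25
tcp_pos: [0.6185, 0.151, 0.2479]
ee_rot: [[0.001, -1.0, -0.0], [-1.0, -0.001, 0.0], [-0.0, 0.0, -1.0]]
wrist_force: [-2.7, -0.3, 1.7]
gripper_width: 0.223
gripper_force: 30.0
```

Call:
play_rows --commands "0.10 -0.33 -0.014 0 0 0;0.04 -0.35 -0.014 0 0 0;-0.02 -0.35 -0.014 0 0 0;-0.08 -0.34 -0.014 0 0 0"

```text
time_s: 19.65
tcp_pos: [0.6191, 0.1098, 0.2462]
ee_rot: [[0.001, -1.0, 0.0], [-1.0, -0.001, 0.0], [-0.0, -0.0, -1.0]]
wrist_force: [-2.1, 1.3, 2.4]
gripper_width: 0.221
gripper_force: 30.0
```

Call:
play_rows --commands "-0.14 -0.32 -0.014 0 0 0;-0.19 -0.29 -0.014 0 0 0;-0.24 -0.25 -0.014 0 0 0;-0.28 -0.21 -0.014 0 0 0"

```text
time_s: 20.05
tcp_pos: [0.5932, 0.0779, 0.2446]
ee_rot: [[0.001, -1.0, 0.001], [-1.0, -0.001, 0.0], [-0.0, -0.001, -1.0]]
wrist_force: [-1.7, 1.6, 1.6]
gripper_width: 0.22
gripper_force: 30.0
```

Call:
play_rows --commands "-0.31 -0.16 -0.014 0 0 0;-0.33 -0.10 -0.014 0 0 0;-0.35 -0.04 -0.014 0 0 0;-0.35 0.02 -0.014 0 0 0"

```text
time_s: 20.45
tcp_pos: [0.5529, 0.0702, 0.2429]
ee_rot: [[0.001, -1.0, 0.001], [-1.0, -0.001, 0.0], [-0.0, -0.001, -1.0]]
wrist_force: [0.7, 3.8, 0.7]
gripper_width: 0.221
gripper_force: 30.0
```

Call:
play_rows --commands "-0.34 0.08 -0.014 0 0 0;-0.32 0.14 -0.014 0 0 0;-0.29 0.19 -0.014 0 0 0;-0.25 0.24 -0.014 0 0 0"

```text
time_s: 20.85
tcp_pos: [0.5178, 0.0894, 0.2414]
ee_rot: [[0.001, -1.0, 0.002], [-1.0, -0.001, -0.001], [0.001, -0.002, -1.0]]
wrist_force: [6.9, -3.9, -3.2]
gripper_width: 0.221
gripper_force: 30.0
```

Call:
play_rows --commands "-0.21 0.28 -0.014 0 0 0;-0.16 0.31 -0.014 0 0 0;-0.10 0.33 -0.014 0 0 0;-0.04 0.35 -0.014 0 0 0"

```text
time_s: 21.25
tcp_pos: [0.5027, 0.1222, 0.24]
ee_rot: [[0.001, -1.0, -0.0], [-1.0, -0.001, -0.012], [0.012, 0.0, -1.0]]
wrist_force: [9.5, -21.5, -2.3]
gripper_width: 0.221
gripper_force: 30.0
```

Call:
play_rows --commands "0 0 0 0 0 0;0 0 0 0 0 0;0 0 0 0 0 0"

```text
time_s: 21.55
tcp_pos: [0.5024, 0.1285, 0.2397]
ee_rot: [[0.001, -1.0, 0.001], [-1.0, -0.001, 0.001], [-0.001, -0.001, -1.0]]
wrist_force: [2.4, 1.7, 0.6]
gripper_width: 0.219
gripper_force: 30.0
```

Run:
```python
from h import *
s=r.sense(); print(s["tcp_pos"],s["ee_rot"].round(3).tolist(),s["wrist_force"],s["moment"])
im,d,ci=snap("scene"); cv2.imwrite("pics/s6.png",cv2.resize(im[130:330,220:420],None,fx=3,fy=3,interpolation=cv2.INTER_CUBIC))
```

```text
[0.50240185 0.1285385  0.23973866] [[0.001, -1.0, 0.001], [-1.0, -0.001, 0.001], [-0.001, -0.001, -1.0]] [2.38051518 1.67639402 0.62106949] [ 0.78130111 -0.62214829  0.03083825]
```

View pics/s6.png

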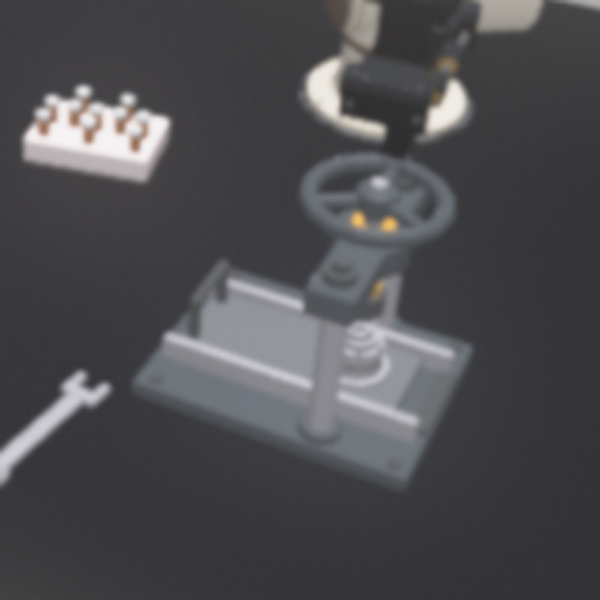

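The tray, cell and wheel look right in the scene crop. The force jump puts first touch at a handle angle of about -125°, and the handle is now at -178.5°. I'll wind about 135° more.

Call:
play_rows --commands "0.01 0.175 -0.007 0 0 0;0.01 0.175 -0.007 0 0 0;0.04 0.17 -0.007 0 0 0;0.04 0.17 -0.007 0 0 0;0.07 0.16 -0.007 0 0 0;0.07 0.16 -0.007 0 0 0;0.095 0.145 -0.007 0 0 0;0.095 0.145 -0.007 0 0 0;0.12 0.125 -0.007 0 0 0;0.12 0.125 -0.007 0 0 0;0.14 0.105 -0.007 0 0 0;0.14 0.105 -0.007 0 0 0"

```text
time_s: 22.8
tcp_pos: [0.524, 0.1755, 0.2374]
ee_rot: [[0.0, -1.0, -0.016], [-1.0, 0.0, -0.011], [0.011, 0.016, -1.0]]
wrist_force: [-16.5, -8.1, 13.6]
gripper_width: 0.217
gripper_force: 30.0
```

Call:
play_rows --commands "0.155 0.08 -0.007 0 0 0;0.155 0.08 -0.007 0 0 0;0.165 0.05 -0.007 0 0 0;0.165 0.05 -0.007 0 0 0;0.175 0.02 -0.007 0 0 0;0.175 0.02 -0.007 0 0 0;0.175 -0.01 -0.007 0 0 0;0.175 -0.01 -0.007 0 0 0;0.17 -0.04 -0.007 0 0 0;0.17 -0.04 -0.007 0 0 0;0.16 -0.07 -0.007 0 0 0;0.16 -0.07 -0.007 0 0 0;0.145 -0.095 -0.007 0 0 0;0.145 -0.095 -0.007 0 0 0;0.125 -0.12 -0.007 0 0 0;0 0 0 0 0 0;0 0 0 0 0 0;0 0 0 0 0 0"

```text
time_s: 24.6
tcp_pos: [0.6024, 0.1742, 0.2342]
ee_rot: [[0.002, -1.0, -0.001], [-1.0, -0.002, 0.001], [-0.001, 0.001, -1.0]]
wrist_force: [-2.0, 4.0, 4.4]
gripper_width: 0.219
gripper_force: 30.0
```

Call:
play_rows --commands "0 0 0 0 0 0;0 0 0 0 0 0;0 0 0 0 0 0;0 0 0 0 0 0;0 0 0 0 0 0;0 0 0 0 0 0;0 0 0.5 0 0 0;0 0 0.8 0 0 0;0 0 0.8 0 0 0;0 0 0.8 0 0 0;0 0 0.8 0 0 0;0 0 0.4 0 0 0;0 0 0 0 0 0" --grip 70

```text
time_s: 25.9
tcp_pos: [0.6038, 0.1731, 0.3587]
ee_rot: [[0.001, -1.0, 0.003], [-1.0, -0.001, 0.002], [-0.002, -0.003, -1.0]]
wrist_force: [0.2, 0.9, -1.1]
gripper_width: 0.806
gripper_force: 0.0
```

Run:
```python
from h import *
s=r.sense(); print(s["tcp_pos"].round(4),s["wrist_force"].round(1),s["gripper_width"])
im,d,ci=snap("wrist"); C=cloud(ci,d);H=C[...,2]
Q=C[(H>.255)&(H<.28)&(d>.1)&(np.hypot(C[...,0]-.602,C[...,1]-.174)<.02)]; print(len(Q),cv2.minEnclosingCircle((Q[:,:2]*1000).astype(np.float32)) if len(Q) else 0)
im,d,ci=snap("scene"); C=cloud(ci,d);Q=C[(C[...,2]>.066)&(C[...,2]<.085)&(np.abs(C[...,0]-.556)<.06)&(np.abs(C[...,1]+.02)<.06)]; print("handle",len(Q),Q.mean(0) if len(Q) else 0)
```

```text
[0.6038 0.1731 0.3587] [ 0.2  0.9 -1.1] 0.8055942031657559
549 ((602.122314453125, 174.51535034179688), 10.07348346710205)
handle 83 [ 0.56284825 -0.02081645  0.07771564]
```

```bash
python3 -c "
from h import *
print(r.finish_job())"
```

```text
the job is handed in; nothing more can be done
None
```

I handed the job in at about 26 s of robot time, and no verdict came back: the cell is in the seat, the tray is against its stop, the handwheel is wound about 187° past first touch (estimated from handle force; load on the cell not measured), and the handle is released.

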